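# Stand the fallen counter sign up against the plinth

## Robot

A 7-joint arm with a two-finger parallel gripper is mounted at the origin on a cart in front of the work surface, level with it; the furniture and walls round the work are solid. World frame = base frame: x ahead of the robot, y to its left, z up, the work surface at z = 0. Lengths are in m, angles in rad, forces in N, time in s.
With the tool pointing down it reaches from about 0.4 to 0.875 m from the base axis. Payload 19.3 kg.
Tool frame: the origin (TCP) lies between the finger pads; the fingertips stand 17 mm ahead of it and the grasp point (between the pads) lies 2 mm behind it; z points along the fingers, x is the direction in which the jaws open and shut, and the axes are right-handed (so a half turn about z gives the same grasp; the last joint's range is limited). The gripper opens to 85 mm and grips with 20 to 120 N. Pads are 22 mm wide; open, the fingers measure 114 mm over their backs; the gripper's body (76 mm by 85 mm) begins 54 mm behind the grasp point. The pads swing forward as they close: fully open they stand 13 mm farther back than shut.
Start: joints at [1.098, 0.521, -0.036, 1.599, 0.021, 1.021, -0.113], TCP at [0.245, -0.575, 0.216] pointing down, gripper open.
Joint ranges: [-2.91, 2.91], [-0.3, 2.13], [-1.5, 1.42], [0.17, 2.43], [-1.26, 4.41], [0.16, 1.93], [-2.52, 2.52]. Speed limits (rad/s): [1.89, 1.89, 2.39, 2.39, 3.01, 3.01, 3.01].

## Interface

Orientations are given as [roll, pitch, yaw] about the fixed x, y, z axes, in that order (R = Rz(yaw) Ry(pitch) Rx(roll)).
In Python, from workcell import bot gives the robot as it stands. The module is installed in compiled form; this text tells all that it offers.
- The arm moves only by the tool arm_command, never from a script. Its argument "targets" is a list of rows, each a list of 6 numbers: the shift along the tool's x, y, z in mm, then the turn, a rotation vector about the tool's x, y, z in degrees. In form: [[x, y, z, wx, wy, wz], ...]. A call has 1 to 8 rows; each row shifts and turns the pose as measured when the row begins, along the tool's axes as they then stand; what a row does not reach is not made up. A row lasts 1/10 s, in which the tool goes at most 50 mm and 8.59 degrees, less where a joint would pass 70% of its speed; a pose out of reach is approached as far as the arm can. A call is refused whole if a number of a shift passes 50 or a number of a turn 8.59, either way. A call with a gripper value outside its range is refused whole. "grip" is the opening in per cent of the stroke, from 0 (shut) to 100 (fully open), set as the call begins (left out, the last holds). The fingers move at their own pace and stop on an object; "grip_force" is the grip in N (left out, the last holds). Time passes only in rows, so rows that do not move let the fingers close. It gives the time, the measured TCP pose, the force and the opening at its end, in the units of the state.
- bot.observe(): the state, without advancing time (a new reading comes with each control period).
- bot.grab_frame(name): name is "scene" or "top"; returns a dict with "color" (384x512x3 uint8, red, green, blue), "depth" (384x512 float32, m along the optical axis (not along the pixel's ray), 0 where there is no reading), "fov_y" (degrees; the focal length in pixels is half the picture's height over the tangent of half this angle, whatever the lens; pixels are square), "cx", "cy" (the principal point, pixels), "D" ([k1, k2, p1, p2, k3] as OpenCV has them; the pictures are not rectified), "R" (3x3) and "t" (3): a world point X has camera coordinates R X + t. Camera axes: x right, y down, z forward; pixel columns grow to the right and rows downward; lengths in m; the calibration is good to about 2 mm. A picture is of the moment at which its call begins.
- bot.job_done(): hands the job in, once; it reports no verdict.
The state is a dict: "clock": time; "qpos": joint angles; "qd": joint speeds; "joint_efforts": joint torques, N m; "position": TCP position; "tool_rot": TCP orientation; "force": force on the tool from outside, world axes, zero at the start; "moment": the same for the moment, N m; "grip_width": finger opening in m.
Only numpy, scipy, OpenCV 4.12 (cv2) and the standard library are available. Lean on these libraries where they do the work, as an engineer would, in place of code of your own. Each camera call takes 0.05 s, during which the arm holds its last target. There are 200 camera calls.

## Task

Two small counter signs have fallen on their faces in front of the low stone plinth. Push the green one up to the plinth and tip it up on its lower edge, without lifting it off the counter, so that it stands upright close against the plinth's front with its steel foot lying on the plinth. Leave the blue one lying where it is.

Things in the scene. Friction and masses are not known exactly. Their poses are not given: they have to be found in the camera images.
- green_sign: Sizes in mm. L-shaped sign, 0.3 kg: green board in pale wood frame, 130 wide, 100 tall, 8 thick, lying on its face. Origin: middle of its lower edge, on the counter. x points out of that edge at the plinth, 20 to 40 short of it (board: x -100 to 0); y along the edge; z up out of its back (board: z 0 to 8). Standing: x points down, z at the plinth.
- green_sign_edge (a point): (mm) middle of the green sign's lower edge face, half-way through the board (4 above the counter while lying); axes as the sign's. Centre of mass: 32 behind this edge, 22 above the board's front face; with the edge stopped by the plinth the sign tips about it, and once the board is raised some 66 degrees it falls upright by itself.
- green_sign_foot (a point): middle of the free end of the green sign's steel foot plate (60 mm wide, 5 thick), fixed square to the board's back: it stands straight up while the sign lies, spanning x -16 to -11 and z 8 to 73 of the sign. The sign slides easily (friction about 0.3) when pushed low on the foot. Standing, the foot lies level, its underside 11 above the counter. Axes as the sign's.
- blue_sign: a second sign, the same in shape, size and lie but with a blue board; origin and axes as the green sign's. It must stay lying where it is.
- plinth: a fixed pale stone slab on the counter, 80 mm deep, 500 long, 10 high, which acts as the fence. Origin: bottom of its front face (the side near the robot), midway along. x points away from the robot into the slab, square to the front face; y along the front face; z up.

How it is judged:
By the outcome, as a careful person would: the job done as asked, in the order asked, and still so for the second after the job is handed in, with the robot touching nothing.
It also fails if it takes over 40 s, if anything falls off the work surface, if the arm or the gripper's body presses on something with over 40 N, if the wrist force passes 120 N, or if a joint passes its speed limit or range.

## Working session

There is one attempt and no reset: what is moved stays moved. The work goes in short steps, Python scripts to look and compute and a tool call to move; the robot and the scene stay as the last step left them, time stands still between calls to the robot, and variables do not carry over. Pictures are saved under pics/ and viewed, about 8 in all and at most 12, crops included, and the job is handed in when it is done.

Besides the shell and the picture viewer there is one more tool, called after "Emit:" by a JSON object that holds its "api" and its "payload". arm_command: Moves the arm, as the interface text tells. Its arguments: {"type":"object","properties":{"targets":{"type":"array"},"grip":{"type":"number"},"grip_force":{"type":"number"}},"required":["targets"]}

```bash
mkdir -p pics; python3 - <<'E'
from workcell import bot
import cv2,numpy as np
s=bot.observe();print(s)
ims=[]
for n in("scene","top"):
    f=bot.grab_frame(n);np.savez(n+".npz",**f)
    print(n,f["fov_y"],f["cx"],f["cy"],f["D"],f["R"],f["t"])
    cv2.imwrite(f"pics/{n}0.png",cv2.cvtColor(f["color"],cv2.COLOR_RGB2BGR))
E
```

```text
{'clock': 0.0, 'qpos': array([ 1.09779495,  0.52202046, -0.03629732,  1.60000507,  0.02117024,
        1.02107571, -0.11278922]), 'qd': array([ 3.22965217e-04,  1.42085208e-04,  8.06358034e-05, -2.14334133e-04,
       -4.69282194e-04,  5.16640146e-04, -1.59139798e-03]), 'joint_efforts': array([-2.43359784e-03, -9.27120709e+01,  1.97912358e+00, -3.69928873e+01,
        1.77513255e-02,  8.19961773e-03, -2.64477524e-05]), 'position': array([ 0.24481832, -0.57467622,  0.2156231 ]), 'tool_rot': array([ 3.14152347e+00,  1.12260125e-03, -1.16803589e+00]), 'force': array([-0.21249789, -0.29068126,  0.12429515]), 'moment': array([-0.01908882, -0.04035434,  0.06103933]), 'grip_width': 0.08570844992279607}
scene 47.58112887884641 254.76909883260834 194.04739669220783 [-0.1408855  0.         0.         0.         0.       ] [[-0.8146782  -0.57981895  0.01045995]
 [-0.38886005  0.53281137 -0.75159823]
 [ 0.43021772 -0.61637815 -0.65953824]] [0.41334067 0.26889451 0.69037425]
top 54.15771639070221 260.24714500651754 186.46134057198537 [-0.00589783  0.          0.          0.          0.        ] [[ 0.02953775 -0.99929495 -0.02317598]
 [-0.99718779 -0.02786194 -0.06957173]
 [ 0.06887695  0.0251658  -0.9973077 ]] [0.00268529 0.54763923 0.89307692]
```

View pics/scene0.png

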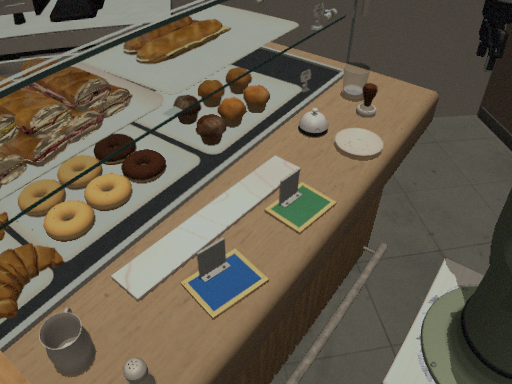

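View pics/top0.png

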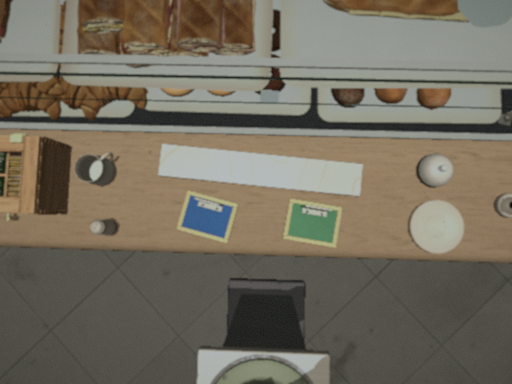

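The two views show the green sign at about (312,222) in the top view, the blue sign at about (208,217), and the plinth between columns 160 and 362, rows 145 to 195. A glass guard sits behind the plinth.

```bash
cat >h.py <<'E'
import numpy as np,cv2
def K(f):
    h,w=f["color"].shape[:2];F=h/2/np.tan(np.radians(float(f["fov_y"]))/2)
    return np.array([[F,0,f["cx"]],[0,F,f["cy"]],[0,0,1.]])
def rays(f,px):
    u=cv2.undistortPoints(np.float64(px).reshape(-1,1,2),K(f),f["D"]).reshape(-1,2)
    return np.c_[u,np.ones(len(u))]@f["R"],-f["R"].T@f["t"]
def plane(f,px,z):
    d,o=rays(f,px);return o+d*((z-o[2])/d[:,2])[:,None]
def depthpts(f,px):
    d,o=rays(f,px);px=np.int32(px).reshape(-1,2);return o+d*f["depth"][px[:,1],px[:,0]][:,None]
def proj(f,X):
    return cv2.projectPoints(np.float64(X).reshape(-1,1,3),cv2.Rodrigues(f["R"])[0],f["t"],K(f),f["D"])[0].reshape(-1,2)
def biggest(m):
    return max(cv2.findContours(m.astype(np.uint8),0,1)[0],key=cv2.contourArea)
def rect(P):
    (c,s,a)=cv2.minAreaRect(np.float32(P[:,:2]*1000));return np.round(cv2.boxPoints((c,s,a)),1),np.round(s,1),np.round(c,1)
def masks(f):
    hsv=cv2.cvtColor(f["color"],cv2.COLOR_RGB2HSV);H,S,V=cv2.split(hsv)
    return {"green":(H>60)&(H<95)&(S>110),"blue":(H>98)&(H<125)&(S>110)},hsv
E
python3 - <<'E'
from h import *
for n in("top","scene"):
    f=dict(np.load(n+".npz"));m,hsv=masks(f);H,S,V=cv2.split(hsv)
    for k in m:
        c=biggest(m[k]);r=rect(plane(f,c,.008));print(n,k,r[1],r[2],r[0].tolist())
        # with frame: yellow around
        x,y,w,h=cv2.boundingRect(c);fr=((H>18)&(H<40)&(S>70)&(V>110))|m[k]
        z=np.zeros_like(fr);z[y-12:y+h+12,x-12:x+w+12]=1
        c=biggest(fr&z);r=rect(plane(f,c,.008));print(' frame',r[1],r[2],r[0].tolist())
    w=(S<45)&(V>140) if n=="top" else (S<60)&(V>150)
    z=np.zeros_like(w);
    if n=="top": z[138:202,150:372]=1
    else: z[155:300,110:302]=1
    c=biggest(w&z);r=rect(plane(f,c,.01));print(n,'plinth',r[1],r[2],r[0].tolist())
f=dict(np.load("top.npz"));
# scene: depth points in foot zone
f=dict(np.load("scene.npz"));
for (a,b) in((288,188),(288,175),(300,205),(350,60),(340,20),(250,60),(212,255)):print((a,b),depthpts(f,[[a,b]]).round(3))
# glass/case geometry: depth map over x with y~-0.1
f=dict(np.load("top.npz"))
for col in(310,):
    for r in range(40,260,8): print(r,depthpts(f,[[col,r]]).round(3)[0],end=';')
E
```

```text
top green [0. 0.] [548.7 669.8] [[548.7000122070312, 669.7999877929688], [548.7000122070312, 669.7999877929688], [548.7000122070312, 669.7999877929688], [548.7000122070312, 669.7999877929688]]Traceback (most recent call last):
  File "<stdin>", line 9, in <module>
  File "h.py", line 15, in biggest
    return max(cv2.findContours(m.astype(np.uint8),0,1)[0],key=cv2.contourArea)
ValueError: max() iterable argument is empty
```

```bash
python3 - <<'E'
from h import *
for n,p in(("top",[(312,230),(208,220),(287,230),(320,162),(260,230),(182,220),(200,167)]),("scene",[(306,212),(226,284),(272,213),(210,222),(320,160),(180,290)])):
    f=dict(np.load(n+".npz"));hsv=cv2.cvtColor(f["color"],cv2.COLOR_RGB2HSV)
    print(n,[(q,hsv[q[1],q[0]].tolist()) for q in p])
E
sed -i 's/"green":(H>60)&(H<95)&(S>110)/"green":(H>55)\&(H<95)\&(S>90)/' h.py
cat >m.py <<'E'
from h import *
for n in("top","scene"):
    f=dict(np.load(n+".npz"));m,hsv=masks(f);H,S,V=cv2.split(hsv)
    for k in m:
        z=np.zeros_like(m[k])
        if n=="top": z[180:255,170:350]=1
        else: z[170:320,170:345]=1
        c=biggest(m[k]&z);r=rect(plane(f,c,.008));print(n,k,r[1],r[2],r[0].tolist())
        x,y,w,h=cv2.boundingRect(c);zz=np.zeros_like(z);zz[y-8:y+h+8,x-8:x+w+8]=1
        fr=cv2.morphologyEx(((((H>18)&(H<40)&(S>90)&(V>110))|m[k])&zz).astype(np.uint8),cv2.MORPH_OPEN,np.ones((2,2)))
        c=biggest(fr);r=rect(plane(f,c,.008));print(' frame',r[1],r[2],r[0].tolist())
    w=(S<45)&(V>130)
    z=np.zeros_like(w)
    if n=="top": z[138:202,150:372]=1
    else: z[150:300,110:302]=1
    c=biggest(w&z);r=rect(plane(f,c,.01));print(n,'plinth',r[1],r[2],r[0].tolist())
f=dict(np.load("scene.npz"))
for p in((288,188),(288,175),(300,205),(350,60),(340,20),(250,60),(212,255)):print(p,depthpts(f,[p]).round(3)[0])
f=dict(np.load("top.npz"))
for r in range(40,260,8): print(r,depthpts(f,[[310,r]]).round(3)[0],end=';')
E
python3 m.py
```

```text
top [((312, 230), [66, 81, 132]), ((208, 220), [107, 146, 136]), ((287, 230), [27, 75, 169]), ((320, 162), [48, 14, 186]), ((260, 230), [17, 86, 148]), ((182, 220), [27, 57, 160]), ((200, 167), [65, 8, 186])]
scene [((306, 212), [67, 113, 113]), ((226, 284), [106, 177, 134]), ((272, 213), [23, 103, 175]), ((210, 222), [45, 14, 185]), ((320, 160), [17, 98, 146]), ((180, 290), [16, 100, 146])]
top green [2.2 5.5] [ 486.1 -151. ] [[483.1000061035156, -150.8000030517578], [488.1000061035156, -153.1999969482422], [489.0, -151.1999969482422], [484.1000061035156, -148.89999389648438]]Traceback (most recent call last):
  File "m.py", line 11, in <module>
    c=biggest(fr);r=rect(plane(f,c,.008));print(' frame',r[1],r[2],r[0].tolist())
  File "h.py", line 15, in biggest
    return max(cv2.findContours(m.astype(np.uint8),0,1)[0],key=cv2.contourArea)
ValueError: max() iterable argument is empty
```

```bash
sed -i 's/(H<95)&(S>90)/(H<95)\&(S>55)/' h.py
sed -i 's/(H>18)&(H<40)&(S>90)&(V>110)/(H>20)\&(H<50)\&(S>40)\&(V>110)/' m.py; python3 m.py
```

```text
top green [104.8  75.1] [ 463.3 -110.6] [[418.5, -156.89999389648438], [492.8999938964844, -167.89999389648438], [508.1000061035156, -64.19999694824219], [433.79998779296875, -53.20000076293945]]
 frame [132.6 102.5] [ 461.3 -113. ] [[401.1000061035156, -171.3000030517578], [502.5, -185.89999389648438], [521.4000244140625, -54.70000076293945], [420.0, -40.099998474121094]]
top blue [103.9  74.3] [471.4 148. ] [[423.0, 106.30000305175781], [495.29998779296875, 88.69999694824219], [519.7999877929688, 189.6999969482422], [447.6000061035156, 207.3000030517578]]
 frame [132.3 102.3] [468.9 145.2] [[403.6000061035156, 93.0], [503.1000061035156, 68.9000015258789], [534.2000122070312, 197.5], [434.79998779296875, 221.60000610351562]]
top plinth [500.6  82.5] [590.3  22.1] [[530.2000122070312, -224.39999389648438], [612.5, -230.60000610351562], [650.4000244140625, 268.6000061035156], [568.0999755859375, 274.79998779296875]]
scene green [106.3  77. ] [ 462.9 -110.3] [[417.1000061035156, -157.3000030517578], [493.29998779296875, -168.39999389648438], [508.70001220703125, -63.20000076293945], [4
[... 1055 characters left out ...]
15];56 [ 0.791 -0.076  0.215];64 [ 0.697 -0.057  0.407];72 [ 0.759 -0.076  0.217];80 [ 0.677 -0.058  0.398];88 [ 0.791 -0.096  0.029];96 [ 0.771 -0.097  0.027];104 [ 0.7   -0.079  0.201];112 [ 0.737 -0.099  0.008];120 [ 0.717 -0.1    0.007];128 [ 0.698 -0.101  0.004];136 [ 0.678 -0.101  0.002];144 [ 0.658 -0.102  0.002];152 [ 0.638 -0.102  0.002];160 [ 0.617 -0.102  0.01 ];168 [ 0.597 -0.102  0.01 ];176 [ 0.577 -0.103  0.009];184 [ 0.557 -0.103  0.011];192 [ 0.538 -0.104  0.005];200 [ 0.519 -0.105  0.   ];208 [ 0.499 -0.104  0.012];216 [ 0.479 -0.105  0.007];224 [ 0.46  -0.105  0.005];232 [ 0.44  -0.106  0.007];240 [ 0.421 -0.106  0.009];248 [ 0.401 -0.107  0.002];256 [ 0.38  -0.109 -0.017];
```

Emit:
{"api": "arm_command", "payload": {"targets": [[0,0,0,0,0,7],[0,0,0,0,0,7],[0,0,0,0,0,7],[0,0,0,0,0,6.4],[0,0,0,0,0,0]], "grip": 0, "grip_force": 40}}

```text
clock: 0.6
position: [0.2442, -0.5738, 0.214]
tool_rot: [3.139, 0.004, -1.664]
force: [0.5, -0.1, -0.8]
grip_width: 0.0123
```

```bash
cat >d.py <<'E'
import sys,numpy as np
from workcell import bot
from scipy.spatial.transform import Rotation as Ro
s=bot.observe();R=Ro.from_euler('xyz',s["tool_rot"])
T=np.array([float(v) for v in sys.argv[1:4]])
print(s["clock"],s["position"].round(4),np.degrees(s["tool_rot"]).round(2),s["grip_width"].round(4),s["force"].round(1))
print("shift mm",(R.as_matrix().T@(T/1000-s["position"])*1000).round(1))
G=Ro.from_euler('xyz',[180,0,float(sys.argv[4])],degrees=True);print("turn",(R.inv()*G).as_rotvec(degrees=True).round(2))
E
python3 d.py 463 -111 216 -94.3
```

```text
Traceback (most recent call last):
  File "d.py", line 6, in <module>
    print(s["clock"],s["position"].round(4),np.degrees(s["tool_rot"]).round(2),s["grip_width"].round(4),s["force"].round(1))
                                                                               ^^^^^^^^^^^^^^^^^^^^^
AttributeError: 'float' object has no attribute 'round'
```

```bash
sed -i 's/s\["grip_width"\].round(4)/round(s["grip_width"],4)/' d.py
python3 d.py 463 -111 216 -94.3
```

```text
0.6 [ 0.2442 -0.5738  0.214 ] [179.87   0.21 -95.34] 0.0123 [ 0.5 -0.1 -0.8]
shift mm [-481.2 -174.7   -0.6]
turn [ 0.13  0.21 -1.04]
```

Emit:
{"api": "arm_command", "payload": {"targets": [[-45,-16,0,0,0,0],[-45,-16,0,0,0,0],[-45,-16,0,0,0,0],[-45,-16,0,0,0,0],[-45,-16,0,0,0,0],[-45,-16,0,0,0,0],[-45,-16,0,0,0,0],[-45,-16,0,0,0,0]]}}

```text
clock: 1.4
position: [0.4019, -0.2176, 0.2128]
tool_rot: [3.137, 0.001, -1.641]
force: [1.4, -1.3, -0.2]
grip_width: -0.0003
```

```bash
python3 d.py 463 -111 216 -94.3
```

```text
1.4 [ 0.4019 -0.2176  0.2128] [ 1.7974e+02  7.0000e-02 -9.4010e+01] -0.0003 [ 1.4 -1.3 -0.2]
shift mm [-110.6  -53.5   -3.3]
turn [0.26 0.07 0.29]
```

Emit:
{"api": "arm_command", "payload": {"targets": [[-37,-18,0,0,0,0],[-37,-18,0,0,0,0],[-36,-17,0,0,0,0],[0,0,0,0.2,0,0.3],[0,0,40,0,0,0],[0,0,40,0,0,0],[0,0,0,0,0,0]]}}

```text
clock: 2.1
position: [0.4672, -0.0988, 0.1323]
tool_rot: [-3.137, 0.002, -1.607]
force: [-0.6, -0.2, 1.4]
grip_width: -0.0004
```

```bash
python3 d.py 463 -111 70 -94.3; python3 - <<'E'
from workcell import bot
from h import *
f=bot.grab_frame("scene");np.savez("s1.npz",**f)
cv2.imwrite("pics/s1.png",cv2.cvtColor(cv2.resize(f["color"][60:330,150:450],None,fx=2,fy=2),cv2.COLOR_RGB2BGR))
E
```

```text
2.1 [ 0.4672 -0.0988  0.1323] [-1.7975e+02  1.1000e-01 -9.2090e+01] -0.0004 [-0.6 -0.2  1.4]
shift mm [12.5  4.  62.2]
turn [-0.25  0.12  2.21]
```

View pics/s1.png

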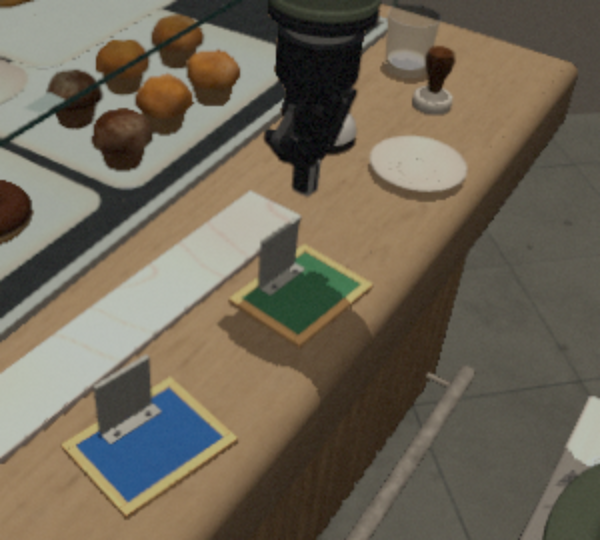

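The picture shows the closed fingertip above the green board at crop (303,190), on the robot side of the foot at (280,255).

```bash
python3 - <<'E'
from h import *
f=dict(np.load("s1.npz"))
for d in(0,10,17,24,30):print(d,proj(f,[[.4672,-.0988,.1323-d/1000]]).round(1))
E
```

```text
0 [[300.7 161.5]]
10 [[300.3 165.5]]
17 [[300.  168.2]]
24 [[299.7 170.9]]
30 [[299.5 173.3]]
```

Emit:
{"api": "arm_command", "payload": {"targets": [[12,4,0,0,0,2.2],[0,0,35,0,0,0],[0,0,0,0,0,0]]}}

```text
clock: 2.45
position: [0.4659, -0.114, 0.1039]
tool_rot: [-3.129, 0.001, -1.65]
force: [-1.1, -0.1, 0.6]
grip_width: 0.0003
```

```bash
python3 d.py 463 -111 65 -94.3
```

```text
2.45 [ 0.4659 -0.114   0.1039] [-1.7929e+02  5.0000e-02 -9.4530e+01] 0.0003 [-1.1 -0.1  0.6]
shift mm [-2.7  3.6 38.8]
turn [-0.71  0.05 -0.23]
```

```bash
python3 - <<'E'
from workcell import bot
from h import *
s=bot.observe()
f=bot.grab_frame("scene");np.savez("s2.npz",**f)
print(s["position"],proj(f,[s["position"]-[0,0,d/1000] for d in(0,17,30)]).round(1).tolist())
px=np.array([[x,y] for y in range(110,200) for x in range(270,330)])
P=depthpts(f,px);q=(P[:,2]>.078)&(P[:,0]>.42);o=np.argsort(P[q,2])[:400]
i=P[q][:,2]
for z0 in range(78,130,4):
    k=(i*1000>=z0)&(i*1000<z0+4);print(z0,k.sum(),P[q][k].mean(0).round(3) if k.any() else '',np.ptp(P[q][k],0).round(3) if k.any() else '')
cv2.imwrite("pics/s2.png",cv2.cvtColor(cv2.resize(f["color"][120:250,240:360],None,fx=5,fy=4.5),cv2.COLOR_RGB2BGR))
E
```

```text
[ 0.46585019 -0.11398296  0.103877  ] [[303.9, 169.2], [303.3, 175.6], [302.7, 180.5]]
78 0  
82 0  
86 0  
90 0  
94 0  
98 0  
102 0  
106 0  
110 0  
114 0  
118 7 [ 0.463 -0.107  0.121] [0.018 0.003 0.003]
122 9 [ 0.457 -0.11   0.124] [0.015 0.016 0.004]
126 17 [ 0.46  -0.106  0.128] [0.019 0.017 0.004]
```

View pics/s2.png

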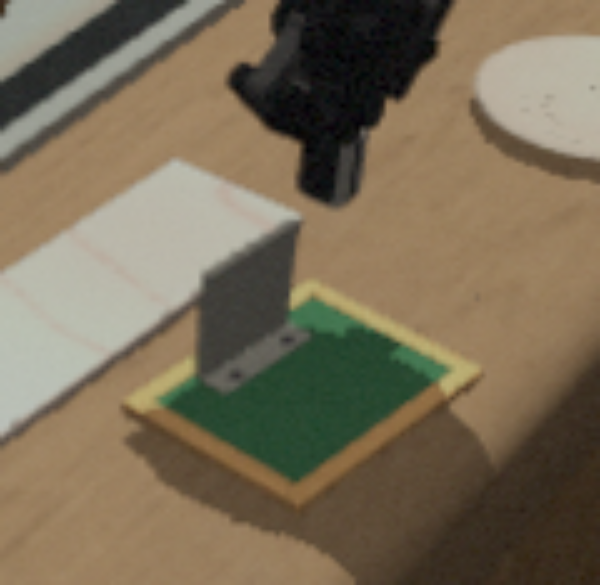

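Tip shows at crop (333,203). By depth that is z≈0.118, about 30 mm higher than the stated tool geometry gives, so I'll check again after a further descent.

Emit:
{"api": "arm_command", "payload": {"targets": [[-2,3,30,-0.7,0,0],[0,0,6,0,0,0],[0,0,0,0,0,0],[0,0,0,0,0,0]]}}

```text
clock: 2.9
position: [0.4685, -0.1147, 0.0773]
tool_rot: [-3.13, -0.001, -1.653]
force: [-0.9, 0.4, -0.5]
grip_width: -0.0001
```

```bash
cat >look.py <<'E'
import sys
from workcell import bot
from h import *
n=sys.argv[1]
s=bot.observe();f=bot.grab_frame("scene");g=bot.grab_frame("top")
np.savez(n+".npz",**f);np.savez(n+"t.npz",**g)
print(s["clock"],s["position"].round(4),np.degrees(s["tool_rot"]).round(2),s["force"].round(1))
print(proj(f,[s["position"]-[0,0,d/1000] for d in(0,17,30)]).round(1).tolist())
cv2.imwrite(f"pics/{n}.png",cv2.cvtColor(np.hstack([cv2.resize(f["color"][100:250,220:370],(400,400)),cv2.resize(g["color"][130:260,250:380],(400,400))]),cv2.COLOR_RGB2BGR))
E
python3 look.py s3; python3 - <<'E'
from h import *
f=dict(np.load("s3.npz"))
px=np.array([[x,y] for y in range(110,230) for x in range(270,335)])
d=f["depth"];P=depthpts(f,px);dark=f["color"][px[:,1],px[:,0]].max(1)<55
q=dark&(P[:,2]>.03);o=np.argsort(P[q,2])[:12];print(np.c_[px[q][o],P[q][o].round(3)])
E
```

```text
2.9 [ 0.4685 -0.1147  0.0773] [-1.7933e+02 -6.0000e-02 -9.4710e+01] [-0.9  0.4 -0.5]
[[302.0, 178.5], [301.3, 184.7], [300.9, 189.4]]
[[ 3.08e+02  1.72e+02  4.58e-01 -1.18e-01  9.80e-02]
 [ 2.98e+02  1.72e+02  4.73e-01 -1.03e-01  1.00e-01]
 [ 3.03e+02  1.74e+02  4.61e-01 -1.03e-01  1.00e-01]
 [ 3.04e+02  1.73e+02  4.61e-01 -1.07e-01  1.00e-01]
 [ 3.01e+02  1.73e+02  4.66e-01 -1.03e-01  1.01e-01]
 [ 2.99e+02  1.72e+02  4.70e-01 -1.02e-01  1.02e-01]
 [ 3.04e+02  1.72e+02  4.62e-01 -1.08e-01  1.02e-01]
 [ 2.98e+02  1.71e+02  4.73e-01 -1.03e-01  1.02e-01]
 [ 3.00e+02  1.72e+02  4.68e-01 -1.02e-01  1.03e-01]
 [ 2.99e+02  1.71e+02  4.71e-01 -1.03e-01  1.03e-01]
 [ 3.02e+02  1.73e+02  4.63e-01 -1.01e-01  1.04e-01]
 [ 3.08e+02  1.71e+02  4.56e-01 -1.14e-01  1.04e-01]]
```

View pics/s3.png

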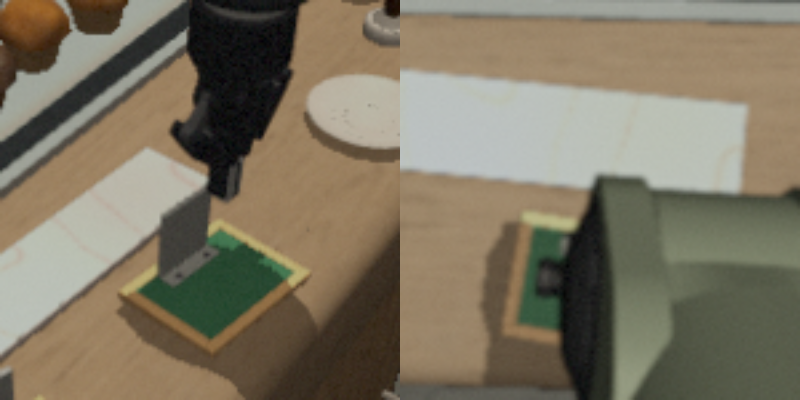

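Tip (at left crop (225,198)) still shows about 25 mm above the foot top. It's still on the robot side of the foot.

Emit:
{"api": "arm_command", "payload": {"targets": [[-2,2,15,-0.6,0,0],[0,0,15,0,0,0],[0,0,10,0,0,0],[0,0,0,0,0,0],[0,0,0,0,0,0]]}}

```text
clock: 3.5
position: [0.4677, -0.1124, 0.0363]
tool_rot: [-3.139, -0.001, -1.653]
force: [0.1, 0.5, 1.0]
grip_width: 0.0002
```

```bash
python3 look.py s4; cat >tip.py <<'E'
import sys
from h import *
f=dict(np.load(sys.argv[1]+".npz"))
px=np.array([[x,y] for y in range(110,230) for x in range(270,335)])
P=depthpts(f,px);dark=f["color"][px[:,1],px[:,0]].max(1)<55
q=dark&(P[:,2]>.012)&(P[:,2]<.3);o=np.argsort(P[q,2])[:10];print(np.c_[px[q][o],P[q][o].round(3)])
E
python3 tip.py s4
```

```text
3.5 [ 0.4677 -0.1124  0.0363] [-1.7984e+02 -7.0000e-02 -9.4700e+01] [0.1 0.5 1. ]
[[300.2, 194.0], [299.6, 199.8], [299.1, 204.2]]
[[ 2.95e+02  1.85e+02  4.95e-01 -1.36e-01  3.20e-02]
 [ 2.95e+02  1.84e+02  4.93e-01 -1.32e-01  3.90e-02]
 [ 2.95e+02  1.82e+02  4.94e-01 -1.34e-01  4.20e-02]
 [ 3.02e+02  1.89e+02  4.61e-01 -1.05e-01  5.90e-02]
 [ 2.96e+02  1.88e+02  4.73e-01 -1.00e-01  5.90e-02]
 [ 3.02e+02  1.88e+02  4.62e-01 -1.07e-01  6.00e-02]
 [ 2.97e+02  1.88e+02  4.70e-01 -1.00e-01  6.10e-02]
 [ 2.96e+02  1.87e+02  4.74e-01 -1.01e-01  6.10e-02]
 [ 3.01e+02  1.89e+02  4.61e-01 -1.01e-01  6.20e-02]
 [ 2.95e+02  1.86e+02  4.76e-01 -1.02e-01  6.20e-02]]
```

Emit:
{"api": "arm_command", "payload": {"targets": [[2,-8,0,0,0,0],[0,-6,0,0,0,0],[0,-6,0,0,0,0],[0,-6,0,0,0,0],[0,-6,0,0,0,0],[0,-5,0,0,0,0],[0,0,0,0,0,0]]}}

```text
clock: 4.3
position: [0.5086, -0.1182, 0.0379]
tool_rot: [-3.137, -0.001, -1.653]
force: [0.5, 0.6, 0.1]
grip_width: -0.0002
```

```bash
python3 look.py s5; python3 tip.py s5
```

```text
4.3 [ 0.5086 -0.1182  0.0379] [-1.7973e+02 -8.0000e-02 -9.4720e+01] [0.5 0.6 0.1]
[[285.6, 184.8], [285.2, 190.6], [284.9, 195.0]]
[[ 3.20e+02  1.33e+02  5.65e-01 -3.83e-01  1.20e-02]
 [ 3.23e+02  1.32e+02  5.61e-01 -3.92e-01  1.20e-02]
 [ 3.11e+02  1.33e+02  5.84e-01 -3.67e-01  1.30e-02]
 [ 3.09e+02  1.32e+02  5.90e-01 -3.66e-01  1.40e-02]
 [ 2.87e+02  1.80e+02  5.03e-01 -1.13e-01  5.80e-02]
 [ 2.82e+02  1.79e+02  5.13e-01 -1.08e-01  5.90e-02]
 [ 2.84e+02  1.80e+02  5.06e-01 -1.04e-01  6.20e-02]
 [ 2.86e+02  1.80e+02  5.02e-01 -1.07e-01  6.20e-02]
 [ 2.81e+02  1.78e+02  5.14e-01 -1.06e-01  6.20e-02]
 [ 2.90e+02  1.79e+02  4.97e-01 -1.15e-01  6.20e-02]]
```

View pics/s5.png

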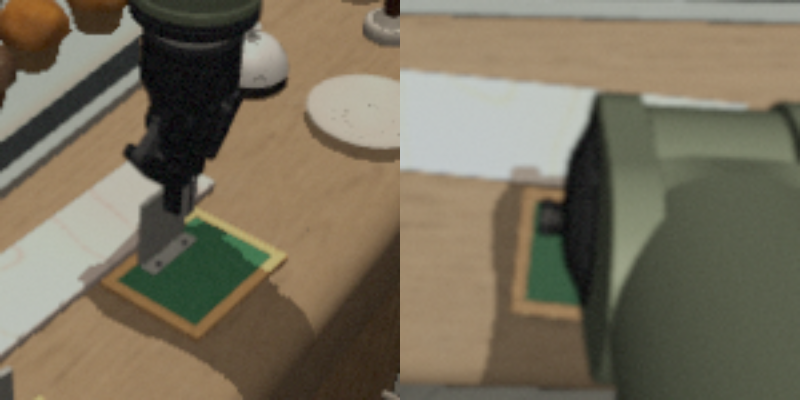

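The sign has slid toward the plinth, and its front edge at left crop (103,280)–(200,212) is close to the plinth front. The fingertip bears on the upper foot at about 58 mm height.

Emit:
{"api": "arm_command", "payload": {"targets": [[0,-4,0,0,0,0],[0,-4,0,0,0,0],[0,-3,0,0,0,0],[0,0,0,0,0,0]]}}

```text
clock: 4.8
position: [0.5186, -0.1191, 0.0378]
tool_rot: [-3.139, -0.001, -1.653]
force: [-2.9, 0.1, 0.8]
grip_width: -0.0004
```

```bash
python3 look.py s6; python3 tip.py s6|tail -6; cat >g.py <<'E'
import sys
from h import *
f=dict(np.load(sys.argv[1]+".npz"));m,hsv=masks(f)
for k in m:
    z=np.zeros_like(m[k]);z[130:320,170:345]=1
    c=biggest(m[k]&z);r=rect(plane(f,c,.008));print(k,r[1],r[2],r[0].tolist())
    mm=np.zeros(m[k].shape,np.uint8);cv2.drawContours(mm,[c],-1,1,-1);mm=cv2.erode(mm,np.ones((3,3)))&m[k]
    ys,xs=np.nonzero(mm);P=depthpts(f,np.c_[xs,ys]);P=P[np.isfinite(P).all(1)]
    c0=np.median(P,0);w,V=np.linalg.eigh(np.cov((P-c0).T));n=V[:,0]*np.sign(V[2,0]);print(' depth plane centre',c0.round(3),'normal',n.round(3),'tilt',np.degrees(np.arccos(n[2])).round(1),'z',P[:,2].min().round(3),P[:,2].max().round(3))
E
python3 g.py s6
```

```text
4.8 [ 0.5186 -0.1191  0.0378] [-1.7986e+02 -8.0000e-02 -9.4730e+01] [-2.9  0.1  0.8]
[[282.1, 182.9], [281.7, 188.7], [281.4, 193.1]]
 [ 2.77e+02  1.76e+02  5.26e-01 -1.08e-01  6.10e-02]
 [ 2.87e+02  1.76e+02  5.08e-01 -1.20e-01  6.20e-02]
 [ 2.83e+02  1.77e+02  5.13e-01 -1.11e-01  6.20e-02]
 [ 2.81e+02  1.78e+02  5.14e-01 -1.05e-01  6.30e-02]
 [ 2.82e+02  1.78e+02  5.11e-01 -1.05e-01  6.40e-02]
 [ 2.80e+02  1.76e+02  5.18e-01 -1.08e-01  6.50e-02]]
green [114.1  70.4] [ 491.9 -121.6] [[452.29998779296875, -175.6999969482422], [522.4000244140625, -181.3000030517578], [531.5, -67.5], [461.3999938964844, -61.900001525878906]]
 depth plane centre [ 0.483 -0.112  0.014] normal [ 0.714 -0.22   0.665] tilt 48.3 z 0.007 0.653
blue [108.2  78.4] [470.9 148.2] [[420.1000061035156, 104.69999694824219], [496.29998779296875, 86.4000015258789], [521.5999755859375, 191.60000610351562], [445.3999938964844, 210.0]]
 depth plane centre [0.464 0.154 0.008] normal [ 0.72  -0.273  0.638] tilt 50.4 z 0.004 0.653
```

The sign is now square to the plinth and just beginning to tip (contact force 2.9 N). Next I tip it along the arc.

Emit:
{"api": "arm_command", "payload": {"targets": [[0,-6,0,0,0,0],[0,-6,0,0,0,0],[0,-6,0,0,0,0],[0,-6,1,0,0,0],[0,-6,2,0,0,0],[0,-6,2,0,0,0],[0,0,0,0,0,0]]}}

```text
clock: 5.6
position: [0.5585, -0.1223, 0.0325]
tool_rot: [-3.138, -0.001, -1.653]
force: [-0.6, 0.1, 0.0]
grip_width: 0.0002
```

```bash
python3 look.py s7; python3 tip.py s7|tail -6
```

```text
5.6 [ 0.5585 -0.1223  0.0325] [-1.7977e+02 -8.0000e-02 -9.4730e+01] [-0.6  0.1  0. ]
[[267.9, 177.3], [267.6, 183.1], [267.5, 187.4]]
 [ 2.90e+02  1.80e+02  5.07e-01 -1.34e-01  4.20e-02]
 [ 2.84e+02  1.85e+02  5.07e-01 -1.07e-01  4.60e-02]
 [ 2.89e+02  1.81e+02  5.04e-01 -1.24e-01  4.70e-02]
 [ 2.94e+02  1.77e+02  5.02e-01 -1.41e-01  4.80e-02]
 [ 2.83e+02  1.86e+02  5.04e-01 -1.00e-01  4.90e-02]
 [ 2.73e+02  1.71e+02  5.46e-01 -1.23e-01  5.60e-02]]
```

View pics/s7.png

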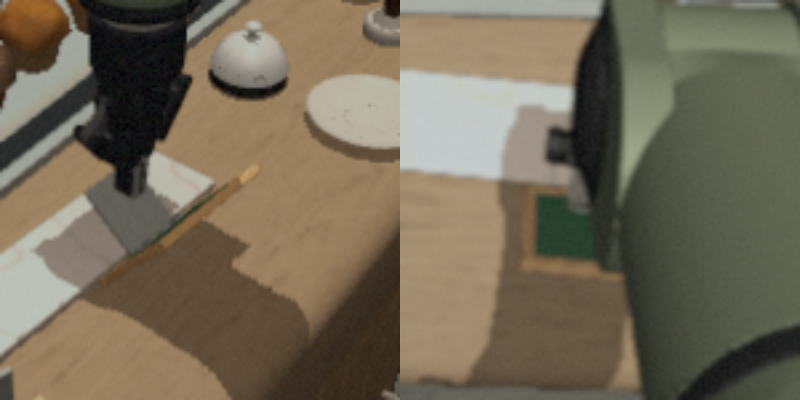

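The board is raised about 45° and the finger is centred on the foot. Continuing the arc.

Emit:
{"api": "arm_command", "payload": {"targets": [[0,-6,3,0,0,0],[0,-5,4,0,0,0],[0,-5,4,0,0,0],[0,-4,5,0,0,0],[0,-3,4,0,0,0],[0,0,0,0,0,0]]}}

```text
clock: 6.3
position: [0.5825, -0.1244, 0.0108]
tool_rot: [-3.138, -0.001, -1.653]
force: [0.5, 0.7, 0.1]
grip_width: 0.0002
```

```bash
python3 look.py s8; python3 tip.py s8|tail -6
```

```text
6.3 [ 0.5825 -0.1244  0.0108] [-1.7981e+02 -8.0000e-02 -9.4730e+01] [0.5 0.7 0.1]
[[259.5, 180.3], [259.4, 185.9], [259.3, 190.1]]
 [ 3.16e+02  1.33e+02  5.73e-01 -3.75e-01  1.30e-02]
 [ 2.86e+02  1.81e+02  5.30e-01 -1.56e-01  1.30e-02]
 [ 2.76e+02  1.89e+02  5.32e-01 -1.18e-01  1.40e-02]
 [ 2.86e+02  1.80e+02  5.31e-01 -1.58e-01  1.40e-02]
 [ 2.80e+02  1.86e+02  5.31e-01 -1.32e-01  1.40e-02]
 [ 2.71e+02  1.93e+02  5.34e-01 -9.90e-02  1.40e-02]]
```

View pics/s8.png

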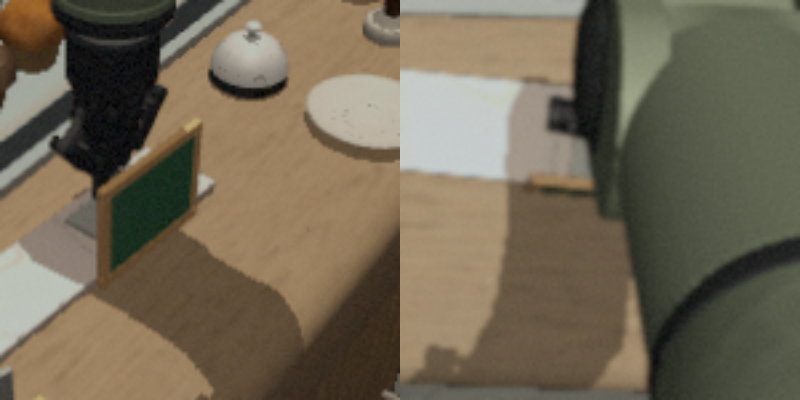

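The sign stands upright against the plinth with its foot on the stone. The finger sits just above the foot, with no force. Next I retreat straight up.

Emit:
{"api": "arm_command", "payload": {"targets": [[0,0,-8,0,0,0],[0,0,-12,0,0,0],[0,0,-20,0,0,0],[0,0,-25,0,0,0],[0,0,-30,0,0,0],[0,0,-30,0,0,0],[0,0,-30,0,0,0],[0,0,-10,0,0,0]]}}

```text
clock: 7.2
position: [0.5803, -0.1242, 0.1896]
tool_rot: [-3.136, -0.002, -1.654]
force: [-0.6, -0.0, -0.4]
grip_width: 0.0001
```

Emit:
{"api": "arm_command", "payload": {"targets": [[0,30,0,0,0,0],[25,30,0,0,0,0],[35,25,0,0,0,0],[40,10,0,0,0,0],[40,0,0,0,0,0],[40,0,0,0,0,0],[40,0,0,0,0,0],[0,0,0,0,0,0]]}}

```text
clock: 8.0
position: [0.4628, -0.3416, 0.197]
tool_rot: [-3.127, -0.003, -1.65]
force: [0.6, 1.2, -0.5]
grip_width: 0.0
```

```bash
python3 look.py s9; python3 g.py s9; python3 - <<'E'
from h import *
f=dict(np.load("s9.npz"));g=dict(np.load("s9t.npz"))
o=f["color"]
m,_=masks(f);z=np.zeros_like(m["green"]);z[130:220,240:310]=1
mm=cv2.erode((m["green"]&z).astype(np.uint8),np.ones((5,5)));ys,xs=np.nonzero(mm)
P=depthpts(f,np.c_[xs,ys]);P=P[np.abs(P[:,0]-np.median(P[:,0]))<.03]
c=P.mean(0);n=np.linalg.svd(P-c)[2][2];print("green front: c",c.round(3),"n",n.round(3),"dev from vertical deg",np.degrees(np.arcsin(n[2])).round(1),"z",P[:,2].min().round(3),P[:,2].max().round(3))
# plinth front at this y
y=c[1]*1000;print("plinth front x",531.8+(y+224)/499*37.9)
E
```

```text
8.0 [ 0.4628 -0.3416  0.197 ] [-179.15   -0.19  -94.54] [ 0.6  1.2 -0.5]
[[359.1, 87.6], [358.0, 94.3], [357.1, 99.3]]
green [185.2  58.9] [ 562.  -168.6] [[525.5999755859375, -258.70001220703125], [584.4000244140625, -263.20001220703125], [598.5, -78.5999984741211], [539.7000122070312, -74.0999984741211]]
 depth plane centre [ 0.533 -0.117  0.053] normal [0.91  0.091 0.405] tilt 66.1 z 0.019 0.653
blue [108.2  78.2] [470.8 148.2] [[420.1000061035156, 104.69999694824219], [496.1000061035156, 86.5], [521.4000244140625, 191.6999969482422], [445.3999938964844, 210.0]]
 depth plane centre [0.464 0.154 0.008] normal [ 0.749 -0.28   0.6  ] tilt 53.1 z 0.003 0.653
green front: c [ 0.533 -0.119  0.052] n [ 0.997 -0.077 -0.013] dev from vertical deg -0.7 z 0.024 0.079
plinth front x 539.8000575130509
```

View pics/s9.png

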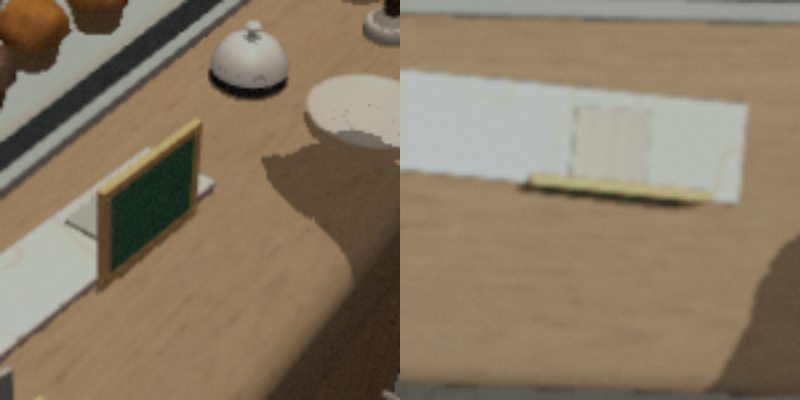

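The board stands vertical against the plinth (right crop, (530–710, 190)) with the foot flat on the stone at (610,145). The blue sign hasn't moved and the robot is clear.

```bash
python3 -c "
from workcell import bot
print(bot.job_done())"
```

```text
the job is handed in; nothing more can be done
None
```

The green sign now stands upright against the plinth's front with its steel foot lying on the stone. I pushed it there by the foot with the closed fingers, tipped it about its lower edge, raised the arm clear and handed the job in at about 8 s.

**Last checks:**
- **Upright:** the board's front is within 0.7° of vertical and parallel to the plinth.
- **Gap:** the board's back face measures about 541 mm against about 540 mm for the plinth front. They are touching, within the 2 mm calibration error.
- **Blue sign:** unmoved to within 0.2 mm.
- **Robot:** it is touching nothing. The contact forces I read stayed at about 3 N or less.

**Disagreement:** the camera placed the fingertips 30–40 mm higher than the reported tool position and the stated 17 mm tip length imply. I did not find the cause. I took heights from the camera for the push and the tipping, and both went as planned.

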